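Open the lift-and-slide hatch of the dog-treat box

ROBOT

A 6-joint arm with a two-finger parallel gripper is mounted at the origin on the work surface. World frame = base frame: x ahead of the robot, y to its left, z up, the work surface at z = 0. Lengths are in m, angles in rad, forces in N, time in s.
With the tool pointing down it reaches from about 0.4 to 0.925 m from the base axis. Payload 12.5 kg.
Tool frame: the origin (TCP) lies on the mounting face of the last link; the fingertips stand ctrl.tip_reach ahead of it and the grasp point (between the pads) lies 171 mm ahead of it (ctrl.tip_reach is the distance from the TCP to the fingertips, in m); z points along the fingers, y is the direction in which the jaws open and shut (so a half turn about z gives the same grasp; the last joint's range is limited). The gripper opens to 95 mm and grips with 3 to 60 N. Pads are 20 mm wide; open, the fingers measure 119 mm over their backs; the gripper's body (75 mm by 180 mm) begins 59 mm behind the grasp point.
Start: joints at [0.994, 0.491, 1.559, -0, 1.092, -0.106], TCP at [0.283, 0.557, 0.405] pointing down, gripper open.
Joint ranges: [-3.1, 3.1], [-0.84, 2.19], [0.05, 2.79], [-1.13, 4.28], [0.06, 2.93], [-2.69, 2.69]. Speed limits (rad/s): [2.22, 2.22, 2.79, 3.14, 3.14, 3.14].

INTERFACE

Orientations are given as a rotation vector (axis times angle).
In Python, from rig import ctrl gives the robot as it stands.
- The arm moves only by the tool drive_tool, never from a script. Its argument "targets" is a list of rows, each an object of numbers: "dx", "dy", "dz": the shift along the world's x, y, z each as a share of 0.2 m, from -1 to 1; "spin": the turn about the world's z as a share of 180 degrees, from -1 to 1. A call has 1 to 12 rows; each row shifts and turns the commanded pose from where the row before left it; what a row does not reach is not made up. A row lasts 1/8 s, in which the tool goes at most 62.5 mm and 10.7 degrees, less where a joint would pass 70% of its speed; a pose out of reach is approached as far as the arm can. A call with a number of a shift or a turn outside -1 to 1 is refused whole. A call with a gripper value outside its range is refused whole. "claw" is the opening, from 0 (shut) to 1 (fully open), set as the call begins (left out, the last holds). The fingers move at their own pace and stop on an object; the grip force is fixed at half the most. Time passes only in rows, so rows that do not move let the fingers close. It gives the time, the measured TCP pose, the force and the opening at its end, in the units of the state.
- ctrl.read_state(): the state, without advancing time (a new reading comes with each control period).
- ctrl.snapshot(name): name is "side" or "top"; returns the picture (400x640x3 uint8, red, green, blue); there is no depth.
- ctrl.camera_model(name): a dict with "vfov" (degrees; the focal length in pixels is half the picture's height over the tangent of half this angle, whatever the lens; pixels are square), "cx", "cy" (the principal point, pixels), "position" and "attitude" of the camera in the world. Camera axes: x right, y up, looking along -z (the intrinsics and any distortion apply to the point x, -y, -z); pixel columns grow to the right and rows downward; lengths in m; the calibration is good to about 2 mm. A picture is of the moment at which its call begins. camera_model takes no time and is no camera call.
- ctrl.sign_off(): hands the job in, once; it reports no verdict.
The state is a dict: "clock": time; "joint_pos": joint angles; "joint_vel": joint speeds; "tau": joint torques, N m; "tool_pos": TCP position; "eef_rot": TCP orientation; "contact_force": force on the tool from outside, world axes, zero at the start; "ft_torque": the same for the moment, N m; "opening": finger opening in m.
Only numpy, scipy, OpenCV 4.12 (cv2) and the standard library are available. Lean on these libraries where they do the work, as an engineer would, in place of code of your own. Each camera call takes 0.05 s, during which the arm holds its last target. There are 200 camera calls.

TASK

Open the long box of dog treats, the one with the straight bar grip: lift its wooden hatch over the two steel stop bumps, slide it all the way back over the closed half of the box, and lower it again until it lies flat. Leave the hatch of the smaller tea box, the one with the round knob, as it is.

Things in the scene. Friction and masses are not known exactly. Their poses are not given: they have to be found in the camera images.
- treat_grip (a point): Middle of the upright wooden bar grip, 16 (x) x 60 (y) x 40 mm tall, on the hatch of the long white box (300 x 120 x 85 mm, fixed, place varies); 16 mm below the bar's top, 24 above the 6 mm hatch plate, 115 above the worktop when down. x: opening direction along the box, roughly away from the robot; z up. At (+20, +-78) mm from the bar's centre a guide pin stands 42 mm above the plate at most.
- treat_slide (a joint): Travel in m of the long box's hatch (145 x 120 mm plate, about 0.25 kg, keeps level) along x: 0 closed, 0.130 fully open at its end stop; starts at 0 to 0.006. 1.5 N of friction; stays where left. When down, its side feet are stopped at 0.010 by steel bumps, 12 mm high, on the box's side ledges. From 0.038 on the feet are past them and the hatch can be lowered and slides freely.
- treat_lift (a joint): Height in m of the long box's hatch above its resting level, along z: 0 lying flat, 0.030 at the top stop. More than 0.012 clears the bumps, 0.020 is comfortable. The hatch falls back when let go.
- tea_grip (a point): Middle of the round wooden knob, 28 mm across and 36 mm tall, on the hatch of the other, smaller white box (200 x 100 x 85 mm, same make), to be left alone; 115 mm above the worktop. x: along that box in its opening direction, z up. The boxes stand side by side, one left and one right, and may have changed places.

How it is judged:
By the outcome, as a careful person would: the job done as asked, in the order asked, and still so for the second after the job is handed in, with the robot touching nothing.
It also fails if it takes over 32 s, if anything falls off the work surface, if the arm or the gripper's body presses on something with over 40 N, if the wrist force passes 120 N, or if a joint passes its speed limit or range.

## Working session

There is one attempt and no reset: what is moved stays moved. The work goes in short steps, Python scripts to look and compute and a tool call to move; the robot and the scene stay as the last step left them, time stands still between calls to the robot, and variables do not carry over. Pictures are saved under pics/ and viewed, about 8 in all and at most 12, crops included, and the job is handed in when it is done.

Besides the shell and the picture viewer there is one more tool, called after "Call:" in YAML: its name, and indented under it one key for each argument. drive_tool: Moves the arm, as the interface text tells. Its arguments: {"type":"object","properties":{"targets":{"type":"array","items":{"type":"object","properties":{"dx":{"type":"number"},"dy":{"type":"number"},"dz":{"type":"number"},"spin":{"type":"number"}}}},"claw":{"type":"number"}},"required":["targets"]}

```bash
mkdir -p pics; python3 - <<'E'
from rig import ctrl
import cv2
for n in("top","side"):
    im=ctrl.snapshot(n); cv2.imwrite(f"pics/{n}0.png",im[:,:,::-1]); print(n,ctrl.camera_model(n))
s=ctrl.read_state(); print(s, ctrl.tip_reach)
E
```

```text
top {'vfov': 49.69180239006843, 'cx': 317.847812180566, 'cy': 197.439896177674, 'position': array([ 0.37483014, -0.02979656,  0.99629808]), 'attitude': array([ 0.12140627, -0.09752989, -1.54254899])}
side {'vfov': 53.965852184275754, 'cx': 318.60215602131035, 'cy': 205.30305997271986, 'position': array([0.47246538, 0.62049696, 0.73890507]), 'attitude': array([ 0.05481138, -1.18986034, -2.86573428])}
{'clock': 0.1, 'joint_pos': array([ 9.94407815e-01,  4.91491090e-01,  1.55935543e+00, -5.75069431e-07,
        1.09169052e+00, -1.05589013e-01]), 'joint_vel': array([ 0.00055297, -0.00234108, -0.00160343,  0.00119584, -0.00149174,
        0.00053272]), 'tau': array([ 3.59750324e-03, -6.13627052e+01, -2.58603662e+01,  6.94531482e-02,
        4.70404595e-02, -6.73028080e-05]), 'tool_pos': array([0.28346347, 0.55700243, 0.40423658]), 'eef_rot': array([-7.32645060e-01, -3.05464440e+00,  1.39815594e-03]), 'contact_force': array([ 0.13657012,  0.5153001 , -0.38283053]), 'ft_torque': array([ 0.02281135, -0.0159387 ,  0.00638599]), 'opening': 0.09538031787258801} 0.1901
```

View pics/top0.png

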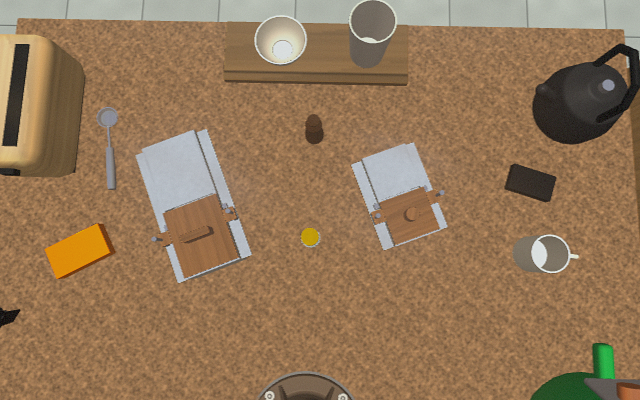

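View pics/side0.png

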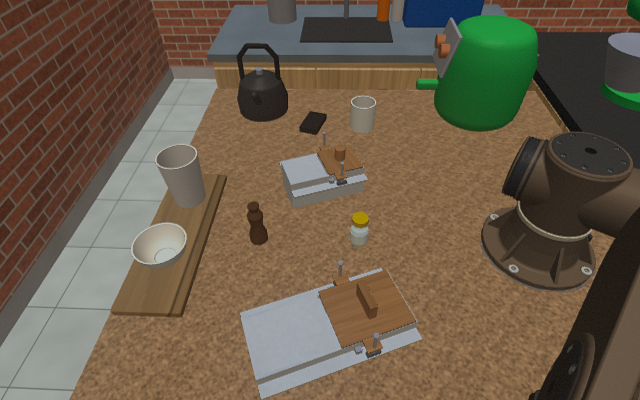

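The top view shows the long box on the left, with its hatch at about (200,236) and the bar at (197,234). The tea box is on the right at (410,215). The side view shows the bar at (367,300). Next I'll zoom in and segment.

```bash
cat > h.py <<'E'
import numpy as np,cv2
from rig import ctrl
from scipy.spatial.transform import Rotation as R
def cast(n,px,z):
    m=ctrl.camera_model(n); f=200/np.tan(np.radians(m["vfov"]/2))
    px=np.atleast_2d(px).astype(float)
    d=np.c_[(px[:,0]-m["cx"])/f,-(px[:,1]-m["cy"])/f,-np.ones(len(px))]@R.from_rotvec(m["attitude"]).as_matrix().T
    return m["position"]+d*((z-m["position"][2])/d[:,2])[:,None]
E
python3 - <<'E'
from h import *
a=cv2.imread("pics/top0.png"); b=cv2.imread("pics/side0.png")
A=cv2.resize(a[120:290,130:260],None,fx=3.5,fy=3.5,interpolation=cv2.INTER_CUBIC)
B=cv2.resize(b[255:395,235:425],None,fx=1.8,fy=1.8,interpolation=cv2.INTER_CUBIC)
c=np.zeros((600,800,3),np.uint8); c[:A.shape[0],:A.shape[1]]=A; c[:B.shape[0],457:457+B.shape[1]]=B; cv2.imwrite("pics/crop.png",c)
# white top half of box
hsv=cv2.cvtColor(a,cv2.COLOR_BGR2HSV)
w=((hsv[:,:,1]<40)&(hsv[:,:,2]>150)).astype(np.uint8); w[:, :125]=0;w[:,260:]=0;w[:120]=0;w[290:]=0
w=cv2.morphologyEx(w,cv2.MORPH_CLOSE,np.ones((3,3)))
hull=cv2.convexHull(cv2.findNonZero(w))[:,0]
P=cast("top",hull,.085)[:,:2]
print(np.round(hull.tolist()),cv2.minAreaRect(P.astype(np.float32)))
E
```

```text
[[251 254]
 [247 256]
 [180 282]
 [178 282]
 [177 281]
 [152 239]
 [135 155]
 [143 148]
 [148 146]
 [188 131]
 [191 130]
 [205 129]
 [206 129]
 [207 130]
 [224 177]
 [242 227]] ((0.4828634560108185, 0.26506349444389343), (0.30161476135253906, 0.18648505210876465), 22.66539192199707)
```

View pics/crop.png

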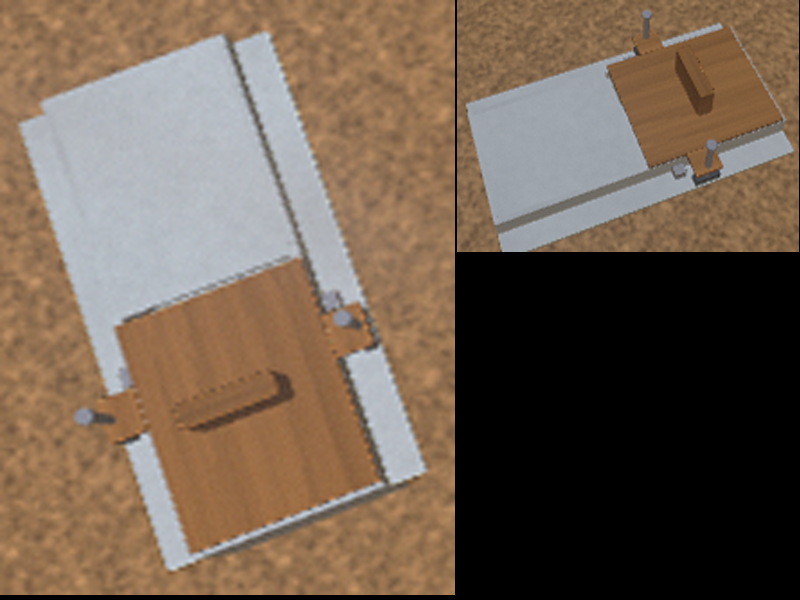

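The crop shows the bar top's centre at about (226,397), the plate corners at (117,326), (300,258), (383,482) and (190,552), and the pin tops at (84,416) and (345,318). I'll cast these to positions.

```bash
python3 - <<'E'
from h import *
f=lambda p,z: cast("top",np.array(p)/3.5+[130-.36,120-.36],z)[:,:2]
pl=f([(117,326),(300,258),(383,482),(190,552)],.091)
print("plate",pl,pl.mean(0),[np.linalg.norm(pl[i]-pl[i-1]) for i in range(4)])
for e in (pl[0]-pl[3],pl[1]-pl[2]): print("yaw x",np.degrees(np.arctan2(e[1],e[0])))
for e in (pl[0]-pl[1],pl[3]-pl[2]): print("yaw y",np.degrees(np.arctan2(-e[0],e[1])))
pins=f([(84,416),(345,318)],.133); e=pins[0]-pins[1]; y=np.arctan2(-e[0],e[1])
print("pins",pins,np.linalg.norm(e),np.degrees(y), "bar from pins",pins.mean(0)-.02*np.array([np.cos(y),np.sin(y)]))
bt=f([(226,397)],.131);print("bar top",bt)
g=cast("side",np.array([(678,53),(688,50),(713,90),(702,97)])/1.8+[235-457/1.8,255],.131)[:,:2]; print("side bar",g,g.mean(0))
T=R.from_rotvec(ctrl.read_state()["eef_rot"]).as_matrix(); print(T.round(3))
E
```

```text
plate [[0.4613013  0.3123901 ]
 [0.50554494 0.20387048]
 [0.37220882 0.14633055]
 [0.32819159 0.2586775 ]] [0.41681166 0.23031716] [np.float64(0.1435382753753579), np.float64(0.1171921829130555), np.float64(0.14522177871095693), np.float64(0.12066215374076339)]
yaw x 21.975123069259155
yaw x 23.342153217143622
yaw y 22.180810091635415
yaw y 21.395108626201726
pins [[0.40516468 0.31151292]
 [0.46521165 0.1649507 ]] 0.15838599783187282 22.27905682091194 bar from pins [0.4166812  0.23064945]
bar top [[0.41819078 0.23131519]]
side bar [[0.43189372 0.21292942]
 [0.4216943  0.20896333]
 [0.39900906 0.25397098]
 [0.40997189 0.26199019]] [0.41564224 0.23446348]
[[-0.891  0.454 -0.001]
 [ 0.454  0.891 -0.001]
 [ 0.    -0.001 -1.   ]]
```

Call:
drive_tool:
  targets:
    - {"dx":0.083,"dy":-0.204,"dz":0,"spin":-0.0283}
    - {"dx":0.083,"dy":-0.204,"dz":0,"spin":-0.0283}
    - {"dx":0.083,"dy":-0.204,"dz":0,"spin":-0.0283}
    - {"dx":0.083,"dy":-0.204,"dz":0,"spin":-0.0283}
    - {"dx":0.083,"dy":-0.204,"dz":0,"spin":-0.0283}
    - {"dx":0.083,"dy":-0.204,"dz":0,"spin":-0.0283}
    - {"dx":0.083,"dy":-0.204,"dz":0,"spin":-0.0283}
    - {"dx":0.083,"dy":-0.204,"dz":0,"spin":-0.0283}
    - {}
    - {}
  claw: 1

```text
validation failed for argument at $.ta...
```

Call:
drive_tool:
  targets:
    - {"dx":0.083,"dy":-0.204,"dz":0,"spin":-0.0283}
    - {"dx":0.083,"dy":-0.204,"dz":0,"spin":-0.0283}
    - {"dx":0.083,"dy":-0.204,"dz":0,"spin":-0.0283}
    - {"dx":0.083,"dy":-0.204,"dz":0,"spin":-0.0283}
    - {"dx":0.083,"dy":-0.204,"dz":0,"spin":-0.0283}
    - {"dx":0.083,"dy":-0.204,"dz":0,"spin":-0.0283}
    - {"dx":0.083,"dy":-0.204,"dz":0,"spin":-0.0283}
    - {"dx":0.083,"dy":-0.204,"dz":0,"spin":-0.0283}
    - {"dx":0,"dy":0,"dz":0,"spin":0}
    - {"dx":0,"dy":0,"dz":0,"spin":0}
  claw: 1

```text
clock: 1.35
tool_pos: [0.4162, 0.2308, 0.4047]
eef_rot: [-1.75, -2.609, 0.0]
contact_force: [-0.6, -0.5, -0.1]
opening: 0.0951
```

Call:
drive_tool:
  targets:
    - {"dx":0.005,"dy":0,"dz":-0.1,"spin":0}
    - {"dx":0,"dy":0,"dz":-0.1,"spin":0}
    - {"dx":0,"dy":0,"dz":-0.1,"spin":0}
    - {"dx":0,"dy":0,"dz":-0.1,"spin":0}
    - {"dx":0,"dy":0,"dz":-0.1,"spin":0}
    - {"dx":0,"dy":0,"dz":-0.08,"spin":0}
    - {"dx":0,"dy":0,"dz":0,"spin":0}
    - {"dx":0,"dy":0,"dz":0,"spin":0}
  claw: 1

```text
clock: 2.35
tool_pos: [0.4172, 0.2313, 0.2892]
eef_rot: [1.749, 2.61, 0.001]
contact_force: [0.7, -0.2, -0.4]
opening: 0.0953
```

```bash
python3 - <<'E'
from h import *
a=ctrl.snapshot("top")[:,:,::-1]; b=ctrl.snapshot("side")[:,:,::-1]
A=cv2.resize(a[120:290,130:260],None,fx=3,fy=3); B=cv2.resize(b[235:395,215:425],None,fx=1.9,fy=1.9)
c=np.zeros((520,800,3),np.uint8); c[:A.shape[0],:A.shape[1]]=A; c[:B.shape[0],395:395+B.shape[1]]=B; cv2.imwrite("pics/c2.png",c)
E
```

```text
(no output)
```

View pics/c2.png

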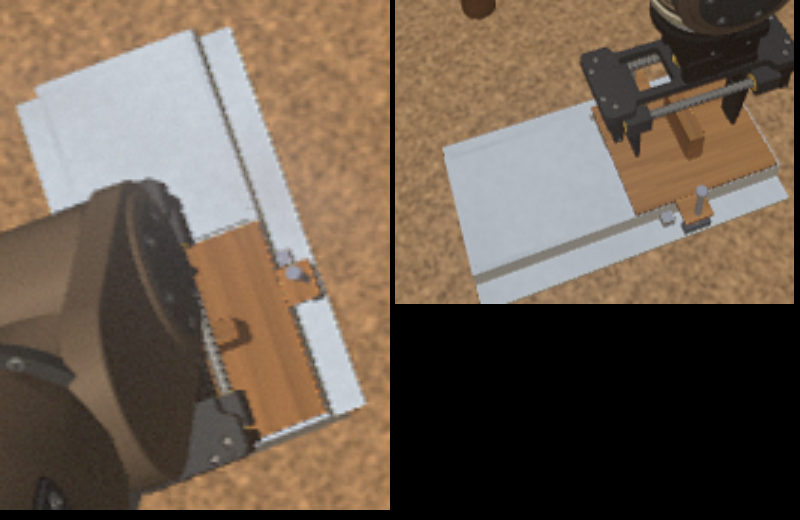

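The side crop shows the fingers at (630,140) and (735,105), straddling the bar at (685,125). Nothing is touching, so I'll close the gripper.

Call:
drive_tool:
  targets:
    - {"dx":0,"dy":0,"dz":0,"spin":0}
    - {"dx":0,"dy":0,"dz":0,"spin":0}
    - {"dx":0,"dy":0,"dz":0,"spin":0}
    - {"dx":0,"dy":0,"dz":0,"spin":0}
    - {"dx":0,"dy":0,"dz":0,"spin":0}
    - {"dx":0,"dy":0,"dz":0,"spin":0}
    - {"dx":0,"dy":0,"dz":0,"spin":0}
    - {"dx":0,"dy":0,"dz":0,"spin":0}
  claw: 0

```text
clock: 3.45
tool_pos: [0.4173, 0.2306, 0.2887]
eef_rot: [1.751, 2.609, 0.0]
contact_force: [-0.2, 0.5, -0.3]
opening: 0.0208
```

Call:
drive_tool:
  targets:
    - {"dx":0,"dy":0,"dz":0,"spin":0}
    - {"dx":0,"dy":0,"dz":0,"spin":0}
    - {"dx":0,"dy":0,"dz":0,"spin":0}
  claw: 0

```text
clock: 3.82
tool_pos: [0.4172, 0.2306, 0.2887]
eef_rot: [1.75, 2.609, -0.0]
contact_force: [-0.7, 0.3, 0.4]
opening: 0.0159
```

Call:
drive_tool:
  targets:
    - {"dx":0,"dy":0,"dz":0.02,"spin":0}
    - {"dx":0,"dy":0,"dz":0.03,"spin":0}
    - {"dx":0,"dy":0,"dz":0.03,"spin":0}
    - {"dx":0,"dy":0,"dz":0.025,"spin":0}
    - {"dx":0,"dy":0,"dz":0,"spin":0}
    - {"dx":0,"dy":0,"dz":0,"spin":0}
  claw: 0

```text
clock: 4.58
tool_pos: [0.4173, 0.2306, 0.3097]
eef_rot: [1.751, 2.609, 0.0]
contact_force: [-1.0, -0.1, -2.9]
opening: 0.0157
```

Call:
drive_tool:
  targets:
    - {"dx":0.046,"dy":0.019,"dz":0,"spin":0}
    - {"dx":0.046,"dy":0.019,"dz":0,"spin":0}
    - {"dx":0.046,"dy":0.019,"dz":0,"spin":0}
    - {"dx":0.046,"dy":0.019,"dz":0,"spin":0}
    - {"dx":0.046,"dy":0.019,"dz":0,"spin":0}
    - {"dx":0.046,"dy":0.019,"dz":0,"spin":0}
    - {"dx":0,"dy":0,"dz":0,"spin":0}
  claw: 0

```text
clock: 5.45
tool_pos: [0.4732, 0.2538, 0.3098]
eef_rot: [1.75, 2.608, 0.002]
contact_force: [0.2, 4.3, -3.9]
opening: 0.0157
```

Call:
drive_tool:
  targets:
    - {"dx":0.046,"dy":0.021,"dz":0,"spin":0}
    - {"dx":0.046,"dy":0.02,"dz":0,"spin":0}
    - {"dx":0.046,"dy":0.02,"dz":0,"spin":0}
    - {"dx":0.046,"dy":0.02,"dz":0,"spin":0}
    - {"dx":0.046,"dy":0.02,"dz":0,"spin":0}
    - {"dx":0.046,"dy":0.02,"dz":0,"spin":0}
    - {"dx":0,"dy":0,"dz":0,"spin":0}
  claw: 0

```text
clock: 6.32
tool_pos: [0.5289, 0.2777, 0.3098]
eef_rot: [1.75, 2.607, 0.002]
contact_force: [2.5, -4.8, -2.4]
opening: 0.0159
```

Call:
drive_tool:
  targets:
    - {"dx":0.014,"dy":0.005,"dz":0,"spin":0}
    - {"dx":0.009,"dy":0.003,"dz":0,"spin":0}
    - {"dx":0,"dy":0,"dz":0,"spin":0}
    - {"dx":0,"dy":0,"dz":0,"spin":0}
  claw: 0

```text
clock: 6.82
tool_pos: [0.5326, 0.2792, 0.3099]
eef_rot: [1.75, 2.608, 0.001]
contact_force: [2.8, -5.3, -3.7]
opening: 0.0156
```

Call:
drive_tool:
  targets:
    - {"dx":0.009,"dy":0.004,"dz":0,"spin":0}
    - {"dx":0.009,"dy":0.004,"dz":0,"spin":0}
    - {"dx":0,"dy":0,"dz":0,"spin":0}
    - {"dx":0,"dy":0,"dz":0,"spin":0}
  claw: 0

```text
clock: 7.32
tool_pos: [0.5357, 0.2805, 0.3096]
eef_rot: [-1.75, -2.609, 0.002]
contact_force: [-1.6, -7.4, -2.3]
opening: 0.016
```

Call:
drive_tool:
  targets:
    - {"dx":0.009,"dy":0.004,"dz":0,"spin":0}
    - {"dx":0,"dy":0,"dz":0,"spin":0}
    - {"dx":0,"dy":0,"dz":0,"spin":0}
  claw: 0

```text
clock: 7.7
tool_pos: [0.5367, 0.2809, 0.309]
eef_rot: [-1.749, -2.607, 0.007]
contact_force: [-7.5, -10.9, -3.2]
opening: 0.0158
```

Call:
drive_tool:
  targets:
    - {"dx":0,"dy":-0.003,"dz":-0.025,"spin":0}
    - {"dx":0,"dy":0,"dz":-0.03,"spin":0}
    - {"dx":0,"dy":0,"dz":-0.03,"spin":0}
    - {"dx":0,"dy":0,"dz":-0.016,"spin":0}
    - {"dx":0,"dy":0,"dz":0,"spin":0}
    - {"dx":0,"dy":0,"dz":0,"spin":0}
  claw: 0

```text
clock: 8.45
tool_pos: [0.5366, 0.2807, 0.2889]
eef_rot: [-1.749, -2.607, 0.006]
contact_force: [-8.1, -7.4, -3.0]
opening: 0.0159
```

Call:
drive_tool:
  targets:
    - {"dx":0,"dy":0,"dz":-0.004,"spin":0}
    - {"dx":0,"dy":0,"dz":0,"spin":0}
    - {"dx":0,"dy":0,"dz":0,"spin":0}
  claw: 0

```text
clock: 8.82
tool_pos: [0.5366, 0.2806, 0.2889]
eef_rot: [-1.749, -2.607, 0.006]
contact_force: [-9.6, -8.8, 4.8]
opening: 0.016
```

Call:
drive_tool:
  targets:
    - {"dx":0,"dy":0,"dz":0,"spin":0}
    - {"dx":0,"dy":0,"dz":0,"spin":0}
    - {"dx":0,"dy":0,"dz":0,"spin":0}
    - {"dx":0,"dy":0,"dz":0,"spin":0}
    - {"dx":0,"dy":0,"dz":0,"spin":0}
    - {"dx":0,"dy":0,"dz":0,"spin":0}
  claw: 0.7

```text
clock: 9.57
tool_pos: [0.5377, 0.281, 0.2888]
eef_rot: [1.751, 2.609, 0.0]
contact_force: [0.6, -0.6, -0.6]
opening: 0.0654
```

Call:
drive_tool:
  targets:
    - {"dx":0,"dy":0,"dz":0.05,"spin":0}
    - {"dx":0,"dy":0,"dz":0.1,"spin":0}
    - {"dx":0,"dy":0,"dz":0.15,"spin":0}
    - {"dx":0,"dy":0,"dz":0.15,"spin":0}
    - {"dx":0,"dy":0,"dz":0.15,"spin":0}
    - {"dx":-0.15,"dy":0.2,"dz":0,"spin":0}
    - {"dx":-0.2,"dy":0.2,"dz":0,"spin":0}
    - {"dx":-0.2,"dy":0.2,"dz":0,"spin":0}
    - {"dx":-0.2,"dy":0.2,"dz":0,"spin":0}
    - {"dx":-0.2,"dy":0.2,"dz":0,"spin":0}
    - {"dx":0,"dy":0,"dz":0,"spin":0}
    - {"dx":0,"dy":0,"dz":0,"spin":0}

```text
clock: 11.08
tool_pos: [0.3477, 0.4809, 0.4092]
eef_rot: [1.75, 2.609, 0.001]
contact_force: [-0.5, 0.4, -0.1]
opening: 0.0666
```

```bash
python3 - <<'E'
from h import *
a=ctrl.snapshot("top")[:,:,::-1]; b=ctrl.snapshot("side")[:,:,::-1]
cv2.imwrite("pics/t3.png",a)
A=cv2.resize(a[120:290,130:260],None,fx=3.5,fy=3.5,interpolation=cv2.INTER_CUBIC); B=cv2.resize(b[235:395,225:405],None,fx=1.9,fy=1.9)
c=np.zeros((600,800,3),np.uint8); c[:A.shape[0],:A.shape[1]]=A; c[:B.shape[0],457:457+B.shape[1]]=B
C=b[120:220,260:400]; C=cv2.resize(C,None,fx=2,fy=2); c[310:510,457:737]=C
cv2.imwrite("pics/c3.png",c); print(ctrl.read_state()["clock"])
E
```

```text
11.175
```

View pics/c3.png

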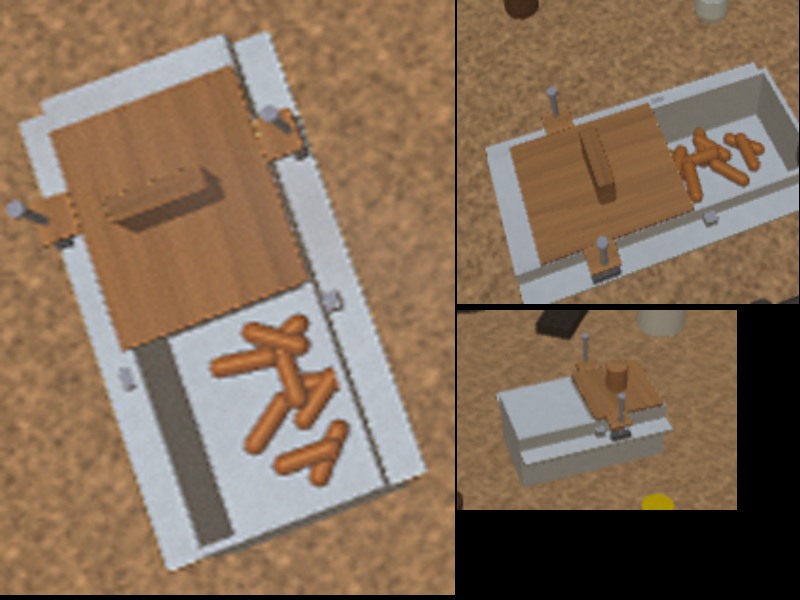

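The hatch is open with the treats showing. Its plate corners are at about (53,128), (233,66), (309,282) and (124,347), and the tea hatch looks unchanged. I'll check the travel with numbers, then hand in.

```bash
python3 - <<'E'
from h import *
f=lambda p,z: cast("top",np.array(p)/3.5+[130-.36,120-.36],z)[:,:2]
d=f([(53,128),(233,66),(309,282),(124,347)],.091)-f([(117,326),(300,258),(383,482),(190,552)],.091)
p=f([(16,210),(270,115)],.133)-f([(84,416),(345,318)],.133)
print(np.linalg.norm(d.mean(0)),np.linalg.norm(p.mean(0)),d@[.925,.38])
a,b=cv2.imread("pics/top0.png"),cv2.imread("pics/t3.png"); print("tea diff",cv2.absdiff(a,b)[140:255,345:450].max(2).__gt__(40).sum())
ctrl.sign_off()
E
```

```text
0.12971152685741652 0.12877317599118773 [0.13098986 0.12865277 0.12931935 0.12989048]
tea diff 0
the job is handed in; nothing more can be done
```

The long treat box is open and the job is handed in. I gripped the bar, lifted the hatch about 21 mm over the bumps and slid it back to its end stop. Then I lowered it until the box took its weight, let go and moved the arm clear. The clock read about 11.2 s at my last check, before I handed in.

- **Travel:** the top camera puts the hatch's travel at about 129–130 mm, with the four plate corners giving 128.7–131.0 mm. It reached the end stop, where the resisting force rose to about 11 N along the slide.
- **Lying flat:** when the hatch was lowered, the vertical force on the tool changed from −3 N to +4.8 N, so the hatch was resting on the box. The images also show it flat with the treats exposed. I did not measure its final height directly.
- **Tea box:** the before-and-after top pictures show no change around it.
- **Failures:** the first move call was refused because its empty rows were invalid, and the arm did not move. Sideways forces of about 4–7 N during the slide pointed to a small error in my heading. No check failed or disagreed with another.

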